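Set the bench timer for a filter purge

ROBOT

A 7-joint arm with a two-finger parallel gripper is mounted at the origin on the work surface. World frame = base frame: x ahead of the robot, y to its left, z up, the work surface at z = 0. Lengths are in m, angles in rad, forces in N, time in s.
With the tool pointing down it reaches from about 0.425 to 0.925 m from the base axis. Payload 6.8 kg.
Tool frame: the origin (TCP) lies at the very end of the fingers, on their centre line; the grasp point (between the pads) lies r.grip_point_offset behind it (r.grip_point_offset is the distance from the TCP to the grasp point, in m); z points along the fingers, y is the line along which they close (so a half turn about z gives the same grasp; the last joint's range is limited). The gripper opens to 88 mm and grips with 3 to 60 N. Pads are 20 mm wide; open, the fingers measure 115 mm over their backs; the gripper's body (75 mm by 178 mm) begins 61 mm behind the grasp point.
Start: joints at [1.143, 0.477, 0.022, 1.555, -0.011, 1.109, -0.083], TCP at [0.212, -0.641, 0.203] pointing down, gripper open.
Joint ranges: [-2.96, 2.96], [-0.34, 2.1], [-1.41, 1.46], [0.24, 2.44], [-1.37, 4.51], [0.17, 1.92], [-2.96, 2.96]. Speed limits (rad/s): [2.39, 2.39, 3.14, 3.14, 3.14, 3.14, 3.14].

INTERFACE

Orientations are given as a 3x3 rotation matrix whose columns are the frame's x, y, z axes.
In Python, from plant import get_state, get_image, camera_params, r gives the robot as it stands.
- The arm moves only by the tool drive_tool, never from a script. Its argument "deltas" is a list of rows, each a list of 3 entries, a list of its own where there are three numbers: the turn, a rotation vector about the tool's x, y, z in rad, then the shift along the tool's x, y, z in cm, then the finger opening in cm, from 0 to 8.78. In form: [[[wx, wy, wz], [dx, dy, dz], jaw], ...]. A call has 1 to 5 rows; each row is the pose to reach, as a shift and turn from the pose commanded when the call began, along the tool's axes at that moment; what a row does not reach only later rows make up. A row lasts 1/8 s, in which the tool goes at most 62.5 mm and 10.7 degrees, less where a joint would pass 70% of its speed; a pose out of reach is approached as far as the arm can. A call with a gripper value outside its range is refused whole. The fingers move at their own pace and stop on an object; "grip_force" is the grip in N (left out, the last holds). Time passes only in rows, so rows that repeat a pose let the fingers close. It gives the time, the measured TCP pose, the force, the opening and the grip force at its end, in the units of the state.
- get_state(): the state, without advancing time (a new reading comes with each control period).
- get_image(name): name is "scene" or "top" or "wrist"; returns the picture (420x560x3 uint8, blue, green, red); there is no depth.
- camera_params(name): a dict with "fov_y" (degrees; the focal length in pixels is half the picture's height over the tangent of half this angle, whatever the lens; pixels are square), "cx", "cy" (the principal point, pixels), "k1" (the pictures are not rectified: a ray, as slopes to the right and down, at radius r is drawn at 1 + k1 r^2 times it, then the intrinsics apply), "rvec" (rotation vector, rad) and "tvec" (3), from world to camera coordinates, as OpenCV has them. Camera axes: x right, y down, z forward; pixel columns grow to the right and rows downward; lengths in m; the calibration is good to about 2 mm. A picture is of the moment at which its call begins: read the wrist's pose just before it. camera_params takes no time and is no camera call; for the wrist camera it gives the pose at the moment of the call.
- r.sign_off(): hands the job in; it is judged then, once.
The state is a dict: "clock": time; "qpos": joint angles; "dq": joint speeds; "effort": joint torques, N m; "ee_pos": TCP position; "eef_rot": TCP orientation; "wrist_force": force on the tool from outside, world axes, zero at the start; "torque": the same for the moment, N m; "gripper_width": finger opening in m; "grasp_force": force on a finger pad.
Only numpy, scipy, OpenCV 4.12 (cv2) and the standard library are available. Lean on these libraries where they do the work, as an engineer would, in place of code of your own. Each camera call takes 0.05 s, during which the arm holds its last target. There are 200 camera calls.

TASK

Set the blue bench timer to 25 minutes the way a wind-up timer wants it: turn its knob clockwise until the pointer is past the red 30-minute mark, then back down to 25 minutes, and let go. The timer is light and only stands on the plate, so press it down while you turn, firmly but without crushing it, so that it stays where it is and square on its plate; leave the things around it alone.

Things in the scene. Friction and masses are not known exactly. Their poses are not given: they have to be found in the camera images.
- timer: Blue square bench timer, loose on the plate, 0.3 kg with its knob. Origin: centre of its underside; z up. Housing 100 x 100 mm, 42 mm high including four rubber feet. At the start its axes are parallel to the plate's. Unpressed, it turns along with its knob; a push straight down of 10 N or more holds it, 12 to 20 N is right, over 30 N is too much.
- knob (a joint): Angle of the knob in the timer, rad, growing clockwise seen from above: 0 = 0 min, 0.1745 rad (10 deg) a minute, 25 min = 4.363, 30 min (top mark) = 5.236, hard end stop at 33 min = 5.760. Pointer direction in the timer's frame: 2.618 - angle (rad, counter-clockwise from the timer's +x). It needs 0.25 N m to turn and stays where it is left (does not run down).
- knob_grip (a point): On the knob's axis, 68 mm above the timer's underside, mid-height of the grip bar; axes those of the timer (does not turn with the knob). The black upright bar is centred on the axis: 46 mm long, 14 mm thick, from 52 to 82 mm above the timer's underside. Its length lies along the pointer direction; an orange line on its top, and one on the skirt, show the pointer end.
- knob_skirt (a point): On the knob's axis, 52 mm above the timer's underside: top of the knob's black skirt, a rigid disc 66 mm across and 8 mm thick under the bar, that turns with it. Fingertips astride the bar can stand on it and press down there while they turn the bar.
- mark_25 (a point): Middle of the 25-minute tick on the dial, 42 mm from the knob's axis, 43 mm above the timer's underside, at -100 deg in the timer's frame. The dial has a short black tick for each minute and a long one each 5 minutes; 25 is the last long black tick before the red one.
- mark_30 (a point): Middle of the red 30-minute tick (top mark) on the dial, 42 mm from the knob's axis, 43 mm above the timer's underside, at -150 deg in the timer's frame. The 0 tick is green, at +150 deg; 15 min is at 0 deg.
- plate: Grey painted metal plate fixed on the bench, 240 mm (x) x 170 mm (y). Origin: 40 mm below the centre of its top face; the top face lies 18 to 32 mm above the bench, different each time. The timer stands centred 30 mm to -x of the plate's middle.
- weight: Small brass weight, 28 mm across, 38 mm high, loose on the far part of the plate. Origin: centre of its underside. To be left alone.
- filter: White capsule filter with a blue band, 60 mm across, 85 mm high, standing loose on the bench. Origin: centre of its underside. To be left alone.
- driver: Screwdriver lying loose on the bench, about 200 mm long along its x axis. To be left alone.
Things that resemble listed ones, but are neither listed nor needed, are in the scene too. Leave any turquoise or yellow look-alike of the timer alone.

How it is judged:
On the way:
1. the pointer is past the red 30-minute mark (value of joint knob above 5.27 rad), for 0.1 s.
At the end, for the whole second after the job is handed in: The pointer stands at 25 minutes to within 1 minute (0.175 rad); the timer stands flat and at rest on its plate, within 15 mm of where it was and square to the plate to within 0.15 rad; weight, filter and screwdriver are where they were (20, 30 and 30 mm) (value of joint knob between 4.188 and 4.538 rad and distance of timer from where it was at the start of the episode below 0.015 m and angle between timer's own z axis and vertical below 0.05 rad and angle between the x axis of timer and the x axis of plate, either way round below 0.15 rad and linear speed of timer below 0.02 m/s and distance of weight from where it was at the start of the episode below 0.02 m and distance of each of filter, driver from where it was at the start of the episode below 0.03 m); the robot touches nothing.
It fails at once if the timer is pressed onto its plate with more than 35 N (contact force between timer and plate above 35 N).
It fails at once if the timer slides more than 25 mm (distance of timer from where it was at the start of the episode above 0.025 m).
It fails at once if the timer twists more than 0.3 rad out of square on its plate (angle between the x axis of timer and the x axis of plate, either way round above 0.3 rad).
It fails at once if the timer is tipped (angle between timer's own z axis and vertical above 0.15 rad).
It fails at once if a bystander is displaced (distance of weight from where it was at the start of the episode above 0.03 m or distance of any of filter, driver from where it was at the start of the episode above 0.05 m).
It also fails if it takes over 72 s, if anything falls off the work surface, if the arm or the gripper's body presses on something with over 40 N, if the wrist force passes 120 N, or if a joint passes its speed limit or range.

## Working session

There is one attempt and no reset: what is moved stays moved. The work goes in short steps, Python scripts to look and compute and a tool call to move; the robot and the scene stay as the last step left them, time stands still between calls to the robot, and variables do not carry over. Pictures are saved under pics/ and viewed, at most 10 in all, crops included, and the job is handed in when it is done.

Besides the shell and the picture viewer there is one more tool, called after "Call:" in YAML: its name, and indented under it one key for each argument. drive_tool: Moves the arm, as the interface text tells. Its arguments: {"type":"object","properties":{"deltas":{"type":"array","items":{"type":"array"}},"grip_force":{"type":"number"}},"required":["deltas"]}

```bash
mkdir -p pics; ls; cat > h.py <<'E'
import numpy as np, cv2
from plant import get_state,get_image,camera_params,r
def K(p,h=420):
    f=h/2/np.tan(np.radians(p['fov_y'])/2); return f
def ray(p,uv):
    f=K(p); d=np.array([(uv[0]-p['cx'])/f,(uv[1]-p['cy'])/f]); s=d.copy()
    for _ in range(20): s=d/(1+p['k1']*(s@s))
    R=cv2.Rodrigues(np.array(p['rvec'],float))[0]; t=np.array(p['tvec'],float).ravel()
    return -R.T@t, R.T@np.array([s[0],s[1],1.])
def on_z(p,uv,z):
    c,d=ray(p,uv); return c+d*(z-c[2])/d[2]
def proj(p,X):
    R=cv2.Rodrigues(np.array(p['rvec'],float))[0]; c=R@np.asarray(X,float)+np.array(p['tvec'],float).ravel()
    s=c[:2]/c[2]; s=s*(1+p['k1']*(s@s)); return s*K(p)+[p['cx'],p['cy']]
def tri(prs):
    A=np.zeros((3,3));b=np.zeros(3)
    for p,uv in prs:
        c,d=ray(p,uv); d=d/np.linalg.norm(d); M=np.eye(3)-np.outer(d,d); A+=M;b+=M@c
    return np.linalg.solve(A,b)
E
python3 - <<'E'
from h import *
s=get_state(); print({k:np.round(v,3).tolist() for k,v in s.items()}, r.grip_point_offset)
for n in ['scene','top','wrist']:
    p=camera_params(n); print(n,{k:np.round(v,4).tolist() for k,v in p.items()}, (ray(p,(280,210))))
    cv2.imwrite(f'pics/{n}0.png',get_image(n))
E
```

```text
pics
{'clock': 0.0, 'qpos': [1.143, 0.478, 0.022, 1.556, -0.012, 1.109, -0.083], 'dq': [-0.003, -0.0, 0.0, -0.001, 0.0, -0.001, -0.0], 'effort': [-0.001, -58.285, 1.534, -27.261, -0.054, 0.017, 0.0], 'ee_pos': [0.212, -0.64, 0.202], 'eef_rot': [[0.949, 0.314, -0.001], [0.314, -0.949, 0.002], [-0.0, -0.002, -1.0]], 'wrist_force': [0.015, -0.472, 0.253], 'torque': [-0.012, -0.02, -0.024], 'grasp_force': 0.0, 'gripper_width': 0.088} 0.0187
scene {'fov_y': 45.9715, 'cx': 278.7477, 'cy': 209.5085, 'k1': -0.0217, 'rvec': [2.2019, 1.2322, -0.403], 'tvec': [-0.3379, -0.3391, 1.4136]} (array([ 1.13659678, -0.32811004,  0.90999647]), array([-0.51397169,  0.33920168, -0.78789765]))
top {'fov_y': 53.3886, 'cx': 275.5661, 'cy': 208.7271, 'k1': -0.05, 'rvec': [2.0635, -2.1329, 0.2639], 'tvec': [0.0195, 0.5922, 0.9076]} (array([0.360065  , 0.013761  , 1.02224761]), array([ 0.23413835, -0.02468387, -0.97195264]))
wrist {'fov_y': 66.4487, 'cx': 278.9513, 'cy': 210.7018, 'k1': -0.0655, 'rvec': [-2.354, 1.6989, 0.2437], 'tvec': [-0.6747, -0.0349, 0.3907]} (array([ 0.28431283, -0.61710125,  0.38399613]), array([-0.26244599, -0.08907622, -0.96083454]))
```

View pics/top0.png

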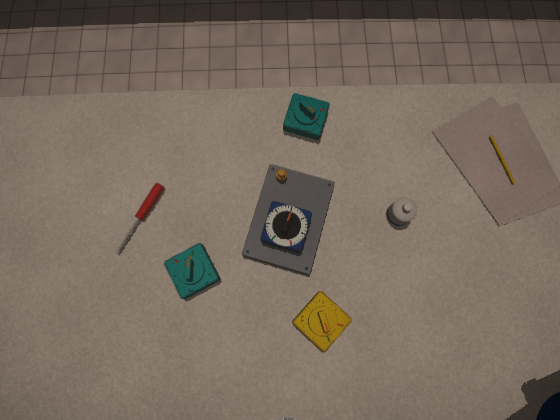

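View pics/scene0.png

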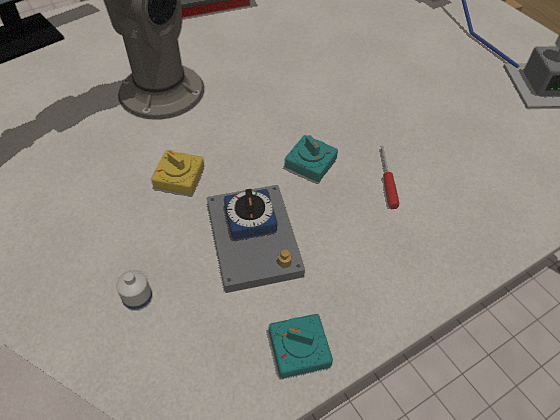

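The top view shows the blue timer at (287,226) on the plate, with plate +x pointing up in the picture toward the weight at (281,175). The filter is at (402,212) and the driver at (142,215). Turquoise look-alikes are at (307,115) and (192,270), and a yellow one at (322,322).

```bash
python3 - <<'E'
from h import *
t=cv2.imread('pics/top0.png'); s=cv2.imread('pics/scene0.png')
a=cv2.resize(t[185:265,245:325],None,fx=5,fy=5,interpolation=cv2.INTER_CUBIC)
b=cv2.resize(s[180:250,210:290],None,fx=5,fy=5,interpolation=cv2.INTER_CUBIC)
b=cv2.copyMakeBorder(b,0,50,0,0,cv2.BORDER_CONSTANT)
cv2.imwrite('pics/crop1.png',np.hstack([a,b]))
for n,im,box in [('top',t,(235,345,160,280)),('scene',s,(200,310,180,295))]:
    x0,x1,y0,y1=box; sub=im[y0:y1,x0:x1]; hsv=cv2.cvtColor(sub,cv2.COLOR_BGR2HSV)
    blue=cv2.inRange(hsv,(105,120,30),(130,255,255)); w=cv2.inRange(hsv,(0,0,150),(179,80,255))
    for nm,m in (('blue',blue),('white',w)):
        c=max(cv2.findContours(cv2.morphologyEx(m,cv2.MORPH_CLOSE,np.ones((5,5))),cv2.RETR_EXTERNAL,2)[0],key=cv2.contourArea)
        h=cv2.convexHull(c); M=cv2.moments(h)
        print(n,nm,cv2.contourArea(h),M['m10']/M['m00']+x0,M['m01']/M['m00']+y0,cv2.fitEllipse(h))
        if nm=='white':
            p=camera_params(n); uv=(M['m10']/M['m00']+x0,M['m01']/M['m00']+y0)
            print(uv,[on_z(p,uv,z).round(4) for z in (.061,.068,.075)])
            globals()['c_'+n]=(p,uv)
print('dial centre',tri([c_top,c_scene]))
E
```

```text
top blue 56.0 265.95238095238096 236.14285714285714 ((33.651283264160156, 74.14854431152344), (11.846162796020508, 16.78990364074707), 27.210355758666992)
top white 1176.5 286.2763847570477 225.5598526703499 ((51.27879333496094, 65.49276733398438), (38.44181442260742, 39.7244873046875), 119.05744934082031)
(286.2763847570477, 225.5598526703499) [array([ 0.5536, -0.024 ,  0.061 ]), array([ 0.5522, -0.0237,  0.068 ]), array([ 0.5508, -0.0235,  0.075 ])]
scene blue 878.5 253.64883323847468 223.4352115348131 ((52.6136360168457, 40.851383209228516), (29.752525329589844, 51.38877487182617), 91.49711608886719)Traceback (most recent call last):
  File "<stdin>", line 13, in <module>
cv2.error: OpenCV(4.12.0) /io/opencv/modules/imgproc/src/shapedescr.cpp:361: error: (-201:Incorrect size of input array) There should be at least 5 points to fit the ellipse in function 'fitEllipseNoDirect'
```

View pics/crop1.png

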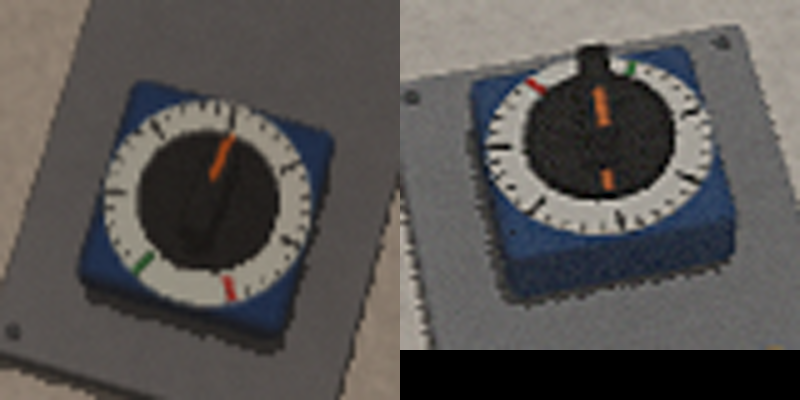

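The crop shows the pointer (orange) at about 16 min. In the top crop the green tick is at (145,262) and the red tick at (230,290). In the scene crop green is at (632,68) and red at (537,86). I'll triangulate both ticks and the dial centre.

```bash
python3 - <<'E'
from h import *
t=cv2.imread('pics/top0.png'); s=cv2.imread('pics/scene0.png'); P={}
Z=np.ones(2)
for n,im,(x0,x1,y0,y1),g,rd,off in [('top',t,(262,315,200,252),(145,262),(230,290),(245,185)),('scene',s,(222,278,180,230),(232,68),(137,86),(210,180))]:
    p=camera_params(n); b,gg,rr=[im[...,i].astype(int) for i in range(3)]
    for nm,c,score in (('g',g,gg-rr),('r',rd,rr-gg)):
        u,v=np.array(c)/5+np.array(off); yy,xx=np.mgrid[int(v)-5:int(v)+6,int(u)-5:int(u)+6]
        w=np.clip(score[yy,xx]-15,0,None); P[n,nm]=(p,((w*xx).sum()/w.sum(),(w*yy).sum()/w.sum()))
        print(n,nm,w.sum(),P[n,nm][1],(u,v))
    m=(im[y0:y1,x0:x1].min(2)>(100)).astype(np.uint8)
    m=cv2.morphologyEx(m,cv2.MORPH_CLOSE,np.ones((3,3)))
    cs=cv2.findContours(m,cv2.RETR_EXTERNAL,2)[0]; c=max(cs,key=cv2.contourArea); h=cv2.convexHull(c)
    e=cv2.fitEllipse(h); print(n,e); P[n,'c']=(p,(e[0][0]+x0,e[0][1]+y0))
for k in 'grc':
    X=tri([P['top',k],P['scene',k]]); print(k,X.round(4),'reproj',[ (proj(P[n,k][0],X)-P[n,k][1]).round(2) for n in('top','scene')])
for z in (.061,.065,.069,.073):
  G,Rr=[on_z(*P['top',k],z) for k in 'gr']; print(z,np.linalg.norm(G-Rr),[ (on_z(*P[n,'c'],z)).round(4) for n in('top','scene')])
E
```

```text
top g 121 (np.float64(273.0165289256198), np.float64(237.3388429752066)) (np.float64(274.0), np.float64(237.4))
top r 643 (np.float64(290.39657853810263), np.float64(242.09331259720062)) (np.float64(291.0), np.float64(243.0))
top ((24.05104637145996, 25.1494140625), (40.16593933105469, 40.978729248046875), 112.10440063476562)
scene g 163 (np.float64(256.4233128834356), np.float64(192.86503067484662)) (np.float64(256.4), np.float64(193.6))
scene r 492 (np.float64(236.66869918699186), np.float64(196.72154471544715)) (np.float64(237.4), np.float64(197.2))
scene ((16.85103416442871, 22.64724349975586), (51.06146240234375, 110.6153564453125), 82.09563446044922)
g [0.5248 0.0099 0.0763] reproj [array([-0.8 , -0.34]), array([-0.9 ,  0.12])]
r [ 0.512  -0.0308  0.0755] reproj [array([-0.22, -0.09]), array([-0.25,  0.03])]
c [ 0.5446 -0.0311  0.0919] reproj [array([3.94, 1.51]), array([ 4.49, -0.63])]
0.061 0.041945272551278286 [array([ 0.5546, -0.0235,  0.061 ]), array([ 0.5186, -0.0292,  0.061 ])]
0.065 0.041770727420091164 [array([ 0.5538, -0.0234,  0.065 ]), array([ 0.5216, -0.0306,  0.065 ])]
0.069 0.041596182288904 [array([ 0.553 , -0.0232,  0.069 ]), array([ 0.5245, -0.032 ,  0.069 ])]
0.073 0.04142163715771691 [array([ 0.5522, -0.0231,  0.073 ]), array([ 0.5274, -0.0335,  0.073 ])]
```

Call:
drive_tool:
  deltas:
    - [[0, 0, 0], [4.4, -4.0, -1], 8.7]
    - [[0, 0, 0], [8.8, -8.0, -1], 8.7]
    - [[0, 0, 0], [13.0, -12.0, -1], 8.7]
    - [[0, 0, 0], [17.3, -16.0, -1], 8.7]
    - [[0, 0, 0], [21.6, -20.0, -1], 8.7]

```text
clock: 0.78
ee_pos: [0.355, -0.3812, 0.2125]
eef_rot: [[0.949, 0.314, 0.0], [0.314, -0.949, -0.0], [0.0, 0.0, -1.0]]
wrist_force: [0.3, -0.7, 1.5]
gripper_width: 0.0872
grasp_force: 0.0
```

Call:
drive_tool:
  deltas:
    - [[0, 0, 0], [4.4, -4.0, 0], 8.7]
    - [[0, 0, 0], [8.8, -8.0, 0], 8.7]
    - [[0, 0, 0], [13.0, -12.0, 0], 8.7]
    - [[0, 0, 0], [17.3, -16.0, 0], 8.7]
    - [[0, 0, 0], [21.6, -20.0, 0], 8.7]

```text
clock: 1.4
ee_pos: [0.4971, -0.1236, 0.2126]
eef_rot: [[0.949, 0.314, 0.0], [0.314, -0.949, -0.0], [0.0, 0.0, -1.0]]
wrist_force: [0.6, -0.3, -0.8]
gripper_width: 0.0868
grasp_force: 0.0
```

Call:
drive_tool:
  deltas:
    - [[0, 0, -0.18], [4.2, -4.1, 0], 8.7]
    - [[0, 0, -0.36], [8.5, -8.2, 0], 8.7]
    - [[0, 0, -0.54], [8.5, -8.2, 0], 8.7]
    - [[0, 0, -0.72], [8.5, -8.2, 0], 8.7]
    - [[0, 0, -0.9], [8.5, -8.2, 0], 8.7]

```text
clock: 2.02
ee_pos: [0.5513, -0.0205, 0.2122]
eef_rot: [[0.338, 0.941, -0.001], [0.941, -0.338, -0.0], [-0.0, -0.001, -1.0]]
wrist_force: [-0.4, -0.0, -1.1]
gripper_width: 0.0872
grasp_force: 0.0
```

Call:
drive_tool:
  deltas:
    - [[0, 0, -0.18], [0, 0, 0], 8.7]
    - [[0, 0, -0.36], [0, 0, 0], 8.7]
    - [[0, 0, -0.54], [0, 0, 0], 8.7]
    - [[0, 0, -0.72], [0, 0, 0], 8.7]
    - [[0, 0, -0.9], [0, 0, 0], 8.7]

```text
clock: 2.65
ee_pos: [0.5512, -0.0208, 0.2123]
eef_rot: [[-0.527, 0.85, -0.001], [0.85, 0.527, -0.0], [0.0, -0.0, -1.0]]
wrist_force: [-0.6, -0.1, -0.3]
gripper_width: 0.087
grasp_force: 0.0
```

Call:
drive_tool:
  deltas:
    - [[0, 0, -0.18], [0, 0, 0], 8.7]
    - [[0, 0, -0.36], [0, 0, 0], 8.7]
    - [[0, 0, -0.54], [0, 0, 0], 8.7]
    - [[0, 0, -0.54], [0, 0, 0], 8.7]

```text
clock: 3.15
ee_pos: [0.5513, -0.0209, 0.2123]
eef_rot: [[-0.885, 0.465, -0.001], [0.465, 0.885, 0.0], [0.001, -0.0, -1.0]]
wrist_force: [0.5, -0.1, -0.4]
gripper_width: 0.0872
grasp_force: 0.0
```

```bash
cat > look.py <<'E'
from h import *
import sys
zd=float(sys.argv[2]) if len(sys.argv)>2 else .0745
s=get_state(); p=camera_params('wrist'); im=get_image('wrist'); cv2.imwrite(f'pics/{sys.argv[1]}.png',im)
print('q',np.round(s['qpos'],3),'ee',np.round(s['ee_pos'],4),'F',np.round(s['wrist_force'],1),'T',np.round(s['torque'],2))
h=cv2.cvtColor(im,cv2.COLOR_BGR2HSV)
def blobs(m,nm,z,mn=12):
    n,l,st,c=cv2.connectedComponentsWithStats(m)
    for i in range(1,n):
        if st[i,4]>=mn: print(nm,st[i,4],c[i].round(1),on_z(p,c[i],z).round(4))
blobs(cv2.inRange(h,(0,130,60),(5,255,255))|cv2.inRange(h,(172,130,60),(179,255,255)),'red',zd)
blobs(cv2.inRange(h,(45,90,40),(78,255,255)),'green',zd)
m=cv2.inRange(h,(7,130,80),(20,255,255)); blobs(m,'orange@skirt',zd+.009); blobs(m,'orange@top',zd+.039)
E
python3 look.py w1
```

```text
q [ 0.537  0.36  -0.761  1.802  0.277  1.09   0.764] ee [ 0.5513 -0.0209  0.2123] F [ 0.5 -0.1 -0.4] T [ 0.09 -0.17 -0.02]
red 32 [473.7  14.7] [0.4817 0.2182 0.0745]
red 14 [77.1 51.9] [ 0.3376 -0.1259  0.0745]
red 1192 [551.3 127.9] [0.6165 0.2582 0.0745]
red 27 [252.1 166.1] [ 0.5117 -0.0314  0.0745]
green 41 [447.5  48.5] [0.4985 0.1843 0.0745]
green 24 [292.8 159.8] [0.5249 0.0076 0.0745]
green 13 [308.2 386.8] [ 0.7879 -0.1043  0.0745]
orange@skirt 93 [459.4   9.4] [0.472  0.2019 0.0835]
orange@skirt 116 [83.5 20.5] [ 0.3225 -0.1012  0.0835]
orange@skirt 28 [448.   33.2] [0.4861 0.1848 0.0835]
orange@skirt 33 [78.  51.9] [ 0.3422 -0.1212  0.0835]
orange@skirt 116 [279.4 219.7] [ 0.5716 -0.0319  0.0835]
orange@skirt 434 [334.4 284.4] [ 0.6648 -0.0133  0.0835]
orange@skirt 15 [111.7 306.4] [ 0.5749 -0.2488  0.0835]
orange@skirt 12 [446. 306.] [0.7506 0.0876 0.0835]
orange@skirt 303 [465.9 333.3] [0.7986 0.0974 0.0835]
orange@skirt 226 [ 91.2 335.4] [ 0.5958 -0.2963  0.0835]
orange@skirt 43 [266.8 395.4] [ 0.7678 -0.1525  0.0835]
orange@skirt 122 [285.7 394.7] [ 0.7777 -0.1311  0.0835]
orange@top 93 [459.4   9.4] [0.4732 0.1838 0.1135]
orange@top 116 [83.5 20.5] [ 0.3381 -0.0901  0.1135]
orange@top 28 [448.   33.2] [0.4859 0.1683 0.1135]
orange@top 33 [78.  51.9] [ 0.3558 -0.1081  0.1135]
orange@top 116 [279.4 219.7] [ 0.5631 -0.0275  0.1135]
orange@top 434 [334.4 284.4] [ 0.6474 -0.0107  0.1135]
orange@top 15 [111.7 306.4] [ 0.5661 -0.2235  0.1135]
orange@top 12 [446. 306.] [0.7249 0.0805 0.1135]
orange@top 303 [465.9 333.3] [0.7682 0.0894 0.1135]
orange@top 226 [ 91.2 335.4] [ 0.585  -0.2664  0.1135]
orange@top 43 [266.8 395.4] [ 0.7404 -0.1365  0.1135]
orange@top 122 [285.7 394.7] [ 0.7493 -0.1171  0.1135]
```

View pics/w1.png

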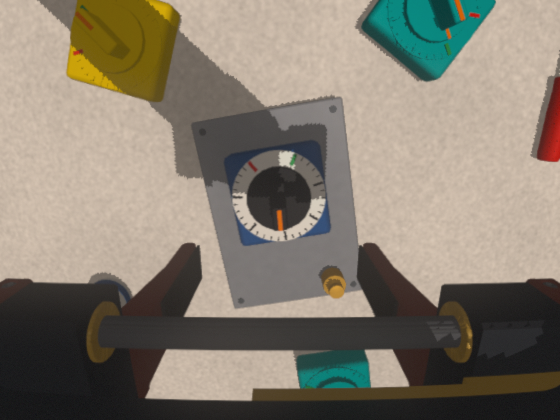

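The wrist view shows the timer centred at about (279,195). Red is at (252,166), green at (293,160), and the orange line runs straight down around (279,220), so the bar is nearly in line with tool x. Next I'll refine the angle and the centring.

```bash
python3 - <<'E'
from h import *
p=camera_params('wrist'); im=cv2.imread('pics/w1.png'); h=cv2.cvtColor(im,cv2.COLOR_BGR2HSV)
m=cv2.inRange(h,(5,110,60),(20,255,255)); n,l,st,c=cv2.connectedComponentsWithStats(m); i=l[220,279] or l[219,280]
y,x=np.nonzero(l==i); print(y.min(),y.max())
for v in range(y.min(),y.max()+1,2): print(v,x[y==v].mean().round(2),end='; ')
C=np.array([.5529,-.0231])
sel=y>=y.max()-4; uv=(x[sel].mean(),y[sel].mean()); X=on_z(p,uv,.0835); d=X[:2]-C; print('\nskirt',X,np.hypot(*d),np.degrees(np.arctan2(d[1],d[0])))
sel=y<=y.min()+8; uv=(x[sel].mean(),y[sel].mean()); X=on_z(p,uv,.1135); d=X[:2]-C; print('top',X,np.hypot(*d),np.degrees(np.arctan2(d[1],d[0])))
# dial white ellipse
sub=im[140:255,222:335]; w=(sub.min(2)>60).astype(np.uint8); hs=h[140:255,222:335]; w&=(hs[...,1]<70).astype(np.uint8)
w[:0]=0
# blue housing centroid
b=cv2.inRange(h,(100,120,25),(130,255,255))[130:260,215:340]
hull=cv2.convexHull(max(cv2.findContours(cv2.morphologyEx(b,cv2.MORPH_CLOSE,np.ones((5,5))),cv2.RETR_EXTERNAL,2)[0],key=cv2.contourArea))
r_=cv2.minAreaRect(hull); bx=cv2.boxPoints(r_)+[215,130]; W=np.array([on_z(p,q,.0725)[:2] for q in bx]); print(r_,W.round(4),W.mean(0))
s=get_state(); R=np.array(s['eef_rot']); print('tool-frame offset to C',R.T@(np.r_[C,0.0]-np.r_[np.array(s['ee_pos'])[:2],0])); print('tool -x dir',np.degrees(np.arctan2(-R[1,0],-R[0,0])))
E
```

```text
210 230
210 279.0; 212 278.5; 214 279.0; 216 279.5; 218 279.5; 220 279.5; 222 279.5; 224 279.5; 226 280.0; 228 280.5; 230 280.0; 
skirt [ 0.58000156 -0.0353487   0.0835    ] 0.02974097264183689 -24.320847299081567
top [ 0.55825252 -0.02532876  0.1135    ] 0.005798002206268632 -22.60659890739839
((107.33783721923828, 94.52703857421875), (15.577183723449707, 34.4093017578125), 35.53767776489258) [[ 0.6022 -0.016 ]
 [ 0.5842  0.0163]
 [ 0.5993  0.0239]
 [ 0.6179 -0.0085]] [0.60090426 0.00393748]
tool-frame offset to C [-2.43781471e-03 -1.20616013e-03 -1.13687754e-06]
tool -x dir -27.836252756407102
```

Call:
drive_tool:
  deltas:
    - [[0, 0, -0.055], [-0.2, -0.1, 1.0], 3.0]
    - [[0, 0, -0.055], [-0.2, -0.1, 3.0], 3.0]
    - [[0, 0, -0.055], [-0.2, -0.1, 5.0], 3.0]
    - [[0, 0, -0.055], [-0.2, -0.1, 7.0], 3.0]
    - [[0, 0, -0.055], [-0.2, -0.1, 9.0], 3.0]
  grip_force: 10

```text
clock: 3.82
ee_pos: [0.5525, -0.0224, 0.1209]
eef_rot: [[-0.91, 0.414, -0.001], [0.414, 0.91, 0.0], [0.001, -0.0, -1.0]]
wrist_force: [0.6, -0.4, 0.2]
gripper_width: 0.0402
grasp_force: 0.0
```

```bash
python3 look.py w2 | head -6
```

```text
q [ 0.494  0.469 -0.722  1.889  0.383  0.926  0.734] ee [ 0.5525 -0.0224  0.1209] F [ 0.6 -0.4  0.2] T [ 0.02 -0.12 -0.02]
red 32 [18.3 12.3] [ 0.3426 -0.1217  0.0745]
red 65 [245.4 179.9] [ 0.5118 -0.0314  0.0745]
green 71 [515.5  37.7] [0.4981 0.1778 0.0745]
green 47 [302.3 173.7] [0.5246 0.0078 0.0745]
orange@skirt 33 [18.2 12.3] [ 0.3481 -0.1167  0.0835]
```

View pics/w2.png

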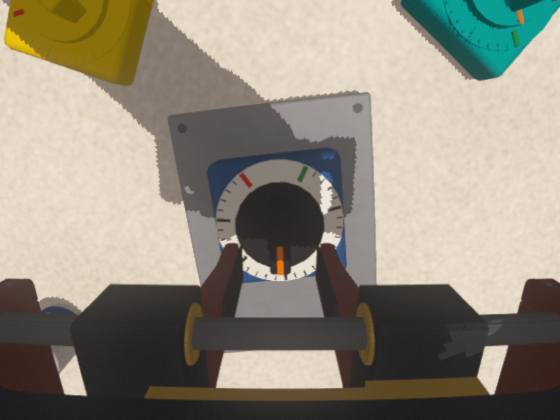

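The bar at (280,260) is centred between the fingertips at (235,250) and (325,250), and lined up with them. I'll go down astride it.

Call:
drive_tool:
  deltas:
    - [[0, 0, 0], [0, 0, 0.8], 2.6]
    - [[0, 0, 0], [0, 0, 1.6], 2.6]
    - [[0, 0, 0], [0, 0, 2.4], 2.6]
    - [[0, 0, 0], [0, 0, 3.2], 2.6]
    - [[0, 0, 0], [0, 0, 3.4], 2.6]

```text
clock: 4.5
ee_pos: [0.5525, -0.0226, 0.088]
eef_rot: [[-0.91, 0.414, -0.001], [0.414, 0.91, -0.0], [0.001, -0.0, -1.0]]
wrist_force: [1.1, -0.1, 0.9]
gripper_width: 0.026
grasp_force: 0.0
```

Call:
drive_tool:
  deltas:
    - [[0, 0, 0], [0, 0, 0.1], 2.6]
    - [[0, 0, 0], [0, 0, 0.2], 2.6]
    - [[0, 0, 0], [0, 0, 0.2], 2.6]

```text
clock: 4.88
ee_pos: [0.5529, -0.0225, 0.0867]
eef_rot: [[-0.91, 0.414, 0.0], [0.414, 0.91, -0.0], [-0.0, 0.0, -1.0]]
wrist_force: [-0.3, -0.3, -0.1]
gripper_width: 0.0259
grasp_force: 0.0
```

Call:
drive_tool:
  deltas:
    - [[0, 0, 0], [0, 0, 0.1], 2.6]
    - [[0, 0, 0], [0, 0, 0.1], 2.6]

```text
clock: 5.12
ee_pos: [0.5528, -0.0225, 0.0856]
eef_rot: [[-0.91, 0.414, 0.0], [0.414, 0.91, -0.0], [-0.0, 0.0, -1.0]]
wrist_force: [-0.1, 0.7, 0.0]
gripper_width: 0.0259
grasp_force: 0.0
```

Call:
drive_tool:
  deltas:
    - [[0, 0, 0], [0, 0, 0.1], 2.6]
    - [[0, 0, 0], [0, 0, 0.1], 2.6]

```text
clock: 5.38
ee_pos: [0.5527, -0.0225, 0.0845]
eef_rot: [[-0.91, 0.414, -0.0], [0.414, 0.91, 0.0], [0.0, -0.0, -1.0]]
wrist_force: [-0.1, 0.6, 0.3]
gripper_width: 0.0258
grasp_force: 0.0
```

Call:
drive_tool:
  deltas:
    - [[0, 0, 0], [0, 0, 0.1], 2.6]
    - [[0, 0, 0], [0, 0, 0.1], 2.6]

```text
clock: 5.62
ee_pos: [0.5527, -0.0225, 0.0835]
eef_rot: [[-0.91, 0.414, -0.0], [0.414, 0.91, -0.0], [0.0, -0.0, -1.0]]
wrist_force: [-0.5, -0.4, -0.3]
gripper_width: 0.0259
grasp_force: 0.0
```

Call:
drive_tool:
  deltas:
    - [[0, 0, 0], [0, 0, 0.05], 2.6]
    - [[0, 0, 0], [0, 0, 0.05], 2.6]

```text
clock: 5.88
ee_pos: [0.5528, -0.0225, 0.083]
eef_rot: [[-0.91, 0.414, -0.0], [0.414, 0.91, -0.0], [0.0, -0.0, -1.0]]
wrist_force: [-0.5, 0.6, -0.1]
gripper_width: 0.0259
grasp_force: 0.0
```

Call:
drive_tool:
  deltas:
    - [[0, 0, 0], [0, 0, 0.05], 2.6]
    - [[0, 0, 0], [0, 0, 0.05], 2.6]

```text
clock: 6.12
ee_pos: [0.5528, -0.0226, 0.0825]
eef_rot: [[-0.91, 0.414, -0.0], [0.414, 0.91, -0.0], [0.0, -0.0, -1.0]]
wrist_force: [-0.5, -0.7, -0.5]
gripper_width: 0.0258
grasp_force: 0.0
```

Call:
drive_tool:
  deltas:
    - [[0, 0, 0], [0, 0, 0.05], 2.6]
    - [[0, 0, 0], [0, 0, 0.05], 2.6]

```text
clock: 6.38
ee_pos: [0.5528, -0.0225, 0.082]
eef_rot: [[-0.91, 0.414, 0.0], [0.414, 0.91, 0.0], [-0.0, 0.0, -1.0]]
wrist_force: [0.5, -0.7, -0.5]
gripper_width: 0.026
grasp_force: 0.0
```

Call:
drive_tool:
  deltas:
    - [[0, 0, 0], [0, 0, 0.05], 2.6]
    - [[0, 0, 0], [0, 0, 0.05], 2.6]

```text
clock: 6.62
ee_pos: [0.5528, -0.0225, 0.0815]
eef_rot: [[-0.91, 0.414, -0.0], [0.414, 0.91, 0.0], [0.0, -0.0, -1.0]]
wrist_force: [-1.1, 0.9, 1.2]
gripper_width: 0.0263
grasp_force: 0.0
```

Call:
drive_tool:
  deltas:
    - [[0, 0, 0], [0, 0, 0.05], 2.6]
    - [[0, 0, 0], [0, 0, 0.05], 2.6]

```text
clock: 6.88
ee_pos: [0.5528, -0.0225, 0.081]
eef_rot: [[-0.91, 0.414, -0.0], [0.414, 0.91, 0.0], [0.0, -0.0, -1.0]]
wrist_force: [0.1, -0.5, 0.3]
gripper_width: 0.0261
grasp_force: 0.0
```

Call:
drive_tool:
  deltas:
    - [[0, 0, 0], [0, 0, 0.05], 2.6]
    - [[0, 0, 0], [0, 0, 0.05], 2.6]

```text
clock: 7.12
ee_pos: [0.5527, -0.0225, 0.0805]
eef_rot: [[-0.91, 0.414, -0.0], [0.414, 0.91, -0.0], [0.0, -0.0, -1.0]]
wrist_force: [-0.6, 0.9, 0.6]
gripper_width: 0.0256
grasp_force: 0.0
```

Call:
drive_tool:
  deltas:
    - [[0, 0, 0], [0, 0, 0.05], 2.6]
    - [[0, 0, 0], [0, 0, 0.05], 2.6]

```text
clock: 7.38
ee_pos: [0.5528, -0.0225, 0.08]
eef_rot: [[-0.91, 0.414, -0.0], [0.414, 0.91, -0.0], [0.0, -0.0, -1.0]]
wrist_force: [-0.0, 0.8, 0.5]
gripper_width: 0.0259
grasp_force: 0.0
```

Call:
drive_tool:
  deltas:
    - [[0, 0, 0], [0, 0, 0.05], 2.6]
    - [[0, 0, 0], [0, 0, 0.05], 2.6]

```text
clock: 7.62
ee_pos: [0.5528, -0.0225, 0.0795]
eef_rot: [[-0.91, 0.414, -0.0], [0.414, 0.91, -0.0], [0.0, -0.0, -1.0]]
wrist_force: [-0.5, -0.1, 0.3]
gripper_width: 0.0258
grasp_force: 0.0
```

Call:
drive_tool:
  deltas:
    - [[0, 0, 0], [0, 0, 0.05], 2.6]
    - [[0, 0, 0], [0, 0, 0.05], 2.6]

```text
clock: 7.88
ee_pos: [0.5528, -0.0225, 0.079]
eef_rot: [[-0.91, 0.414, -0.0], [0.414, 0.91, -0.0], [0.0, -0.0, -1.0]]
wrist_force: [-0.7, 0.3, -0.4]
gripper_width: 0.026
grasp_force: 0.0
```

Call:
drive_tool:
  deltas:
    - [[0, 0, 0], [0, 0, 0.05], 2.6]
    - [[0, 0, 0], [0, 0, 0.05], 2.6]

```text
clock: 8.12
ee_pos: [0.5528, -0.0225, 0.0785]
eef_rot: [[-0.91, 0.414, -0.0], [0.414, 0.91, -0.0], [0.0, -0.0, -1.0]]
wrist_force: [-0.3, -0.4, 0.5]
gripper_width: 0.0259
grasp_force: 0.0
```

```bash
python3 - <<'E'
from h import *
p=camera_params('wrist'); w=get_image('wrist'); s=get_image('scene')
a=cv2.resize(w[120:320,180:380],(400,400)); b=cv2.resize(s[150:250,200:300],(400,400),interpolation=cv2.INTER_CUBIC)
cv2.imwrite('pics/c2.png',np.hstack([a,b])); print([proj(p,[.5528,-.0225,z]).round(1) for z in (.0785,.0835)])
E
python3 look.py w3 | grep -E 'red|green'
```

```text
[array([280.2, 247.6]), array([280.2, 250.9])]
red 97 [238.4 192.5] [ 0.5119 -0.0313  0.0745]
green 66 [557.6  22.6] [0.4969 0.1729 0.0745]
green 77 [307.1 185. ] [0.5246 0.0078 0.0745]
```

View pics/c2.png

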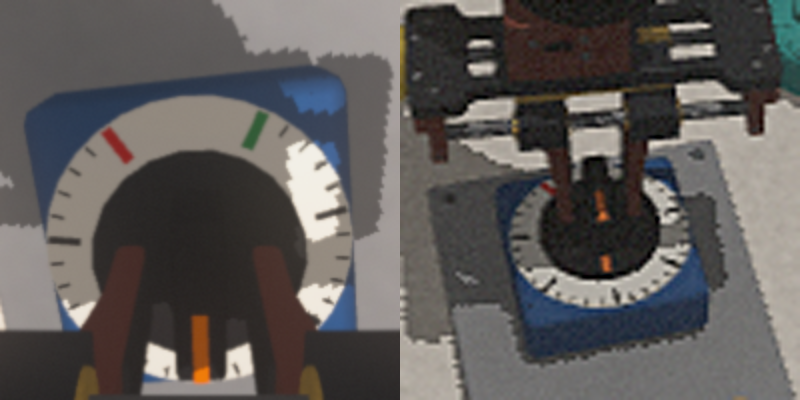

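The fingers stand astride the bar above the skirt and don't seem to touch it yet. The tick spacing suggests the skirt is 3–5 mm lower than I estimated, so I'll continue down.

Call:
drive_tool:
  deltas:
    - [[0, 0, 0], [0, 0, 0.05], 2.6]
    - [[0, 0, 0], [0, 0, 0.05], 2.6]

```text
clock: 8.52
ee_pos: [0.5527, -0.0225, 0.078]
eef_rot: [[-0.91, 0.414, -0.0], [0.414, 0.91, -0.0], [0.0, -0.0, -1.0]]
wrist_force: [-0.2, -0.4, 0.1]
gripper_width: 0.0266
grasp_force: 0.0
```

Call:
drive_tool:
  deltas:
    - [[0, 0, 0], [0, 0, 0.05], 2.6]
    - [[0, 0, 0], [0, 0, 0.05], 2.6]

```text
clock: 8.78
ee_pos: [0.5528, -0.0225, 0.0775]
eef_rot: [[-0.91, 0.414, -0.0], [0.414, 0.91, -0.0], [0.0, -0.0, -1.0]]
wrist_force: [0.2, -0.0, 0.3]
gripper_width: 0.0261
grasp_force: 0.0
```

Call:
drive_tool:
  deltas:
    - [[0, 0, 0], [0, 0, 0.05], 2.6]
    - [[0, 0, 0], [0, 0, 0.05], 2.6]

```text
clock: 9.02
ee_pos: [0.5528, -0.0225, 0.077]
eef_rot: [[-0.91, 0.414, -0.0], [0.414, 0.91, 0.0], [0.0, 0.0, -1.0]]
wrist_force: [-0.2, -0.1, 0.2]
gripper_width: 0.0259
grasp_force: 0.0
```

Call:
drive_tool:
  deltas:
    - [[0, 0, 0], [0, 0, 0.05], 2.6]
    - [[0, 0, 0], [0, 0, 0.05], 2.6]

```text
clock: 9.28
ee_pos: [0.5527, -0.0225, 0.0765]
eef_rot: [[-0.91, 0.414, -0.0], [0.414, 0.91, -0.0], [0.0, -0.0, -1.0]]
wrist_force: [0.2, 0.3, -0.1]
gripper_width: 0.0258
grasp_force: 0.0
```

Call:
drive_tool:
  deltas:
    - [[0, 0, 0], [0, 0, 0.05], 2.6]
    - [[0, 0, 0], [0, 0, 0.05], 2.6]

```text
clock: 9.52
ee_pos: [0.5528, -0.0225, 0.076]
eef_rot: [[-0.91, 0.414, 0.0], [0.414, 0.91, -0.0], [-0.0, -0.0, -1.0]]
wrist_force: [0.1, -0.1, 0.4]
gripper_width: 0.026
grasp_force: 0.0
```

Call:
drive_tool:
  deltas:
    - [[0, 0, 0], [0, 0, 0.05], 2.6]
    - [[0, 0, 0], [0, 0, 0.05], 2.6]

```text
clock: 9.78
ee_pos: [0.5528, -0.0225, 0.0755]
eef_rot: [[-0.91, 0.414, -0.0], [0.414, 0.91, -0.0], [0.0, -0.0, -1.0]]
wrist_force: [-0.7, -0.3, -0.6]
gripper_width: 0.0261
grasp_force: 0.0
```

Call:
drive_tool:
  deltas:
    - [[0, 0, 0], [0, 0, 0.05], 2.6]
    - [[0, 0, 0], [0, 0, 0.05], 2.6]

```text
clock: 10.02
ee_pos: [0.5528, -0.0226, 0.075]
eef_rot: [[-0.91, 0.414, -0.0], [0.414, 0.91, -0.0], [0.0, -0.0, -1.0]]
wrist_force: [-0.4, 0.2, -0.5]
gripper_width: 0.026
grasp_force: 0.0
```

Call:
drive_tool:
  deltas:
    - [[0, 0, 0], [0, 0, 0.05], 2.6]
    - [[0, 0, 0], [0, 0, 0.05], 2.6]

```text
clock: 10.28
ee_pos: [0.5528, -0.0225, 0.0745]
eef_rot: [[-0.91, 0.414, -0.0], [0.414, 0.91, -0.0], [0.0, -0.0, -1.0]]
wrist_force: [-0.2, -0.2, 0.3]
gripper_width: 0.026
grasp_force: 0.0
```

Call:
drive_tool:
  deltas:
    - [[0, 0, 0], [0, 0, 0.05], 2.6]
    - [[0, 0, 0], [0, 0, 0.05], 2.6]

```text
clock: 10.52
ee_pos: [0.5528, -0.0225, 0.074]
eef_rot: [[-0.91, 0.414, -0.0], [0.414, 0.91, -0.0], [-0.0, -0.0, -1.0]]
wrist_force: [0.7, 0.0, -1.0]
gripper_width: 0.026
grasp_force: 0.0
```

Call:
drive_tool:
  deltas:
    - [[0, 0, 0], [0, 0, 0.05], 2.6]
    - [[0, 0, 0], [0, 0, 0.05], 2.6]

```text
clock: 10.78
ee_pos: [0.5527, -0.0225, 0.0735]
eef_rot: [[-0.91, 0.414, -0.0], [0.414, 0.91, -0.0], [0.0, -0.0, -1.0]]
wrist_force: [0.9, -0.1, -0.4]
gripper_width: 0.026
grasp_force: 0.0
```

Call:
drive_tool:
  deltas:
    - [[0, 0, 0], [0, 0, 0.05], 2.6]
    - [[0, 0, 0], [0, 0, 0.05], 2.6]

```text
clock: 11.02
ee_pos: [0.5528, -0.0225, 0.073]
eef_rot: [[-0.91, 0.414, -0.0], [0.414, 0.91, -0.0], [0.0, -0.0, -1.0]]
wrist_force: [-0.6, 0.1, -0.3]
gripper_width: 0.0257
grasp_force: 0.0
```

Call:
drive_tool:
  deltas:
    - [[0, 0, 0], [0, 0, 0.05], 2.6]
    - [[0, 0, 0], [0, 0, 0.05], 2.6]

```text
clock: 11.28
ee_pos: [0.5528, -0.0225, 0.0725]
eef_rot: [[-0.91, 0.414, -0.0], [0.414, 0.91, -0.0], [-0.0, -0.0, -1.0]]
wrist_force: [1.0, -0.4, 0.6]
gripper_width: 0.0262
grasp_force: 0.0
```

```bash
python3 look.py w4 .066 | grep -E 'red|green'; python3 - <<'E'
from h import *
w=cv2.imread('pics/w4.png'); s=get_image('scene')
cv2.imwrite('pics/c3.png',np.hstack([cv2.resize(w[140:300,190:350],(400,400),interpolation=cv2.INTER_CUBIC),cv2.resize(s[160:240,210:290],(400,400),interpolation=cv2.INTER_CUBIC)]))
E
```

```text
red 105 [237.  194.6] [ 0.513  -0.0332  0.066 ]
green 83 [308.1 186.8] [0.5264 0.0079 0.066 ]
```

View pics/c3.png

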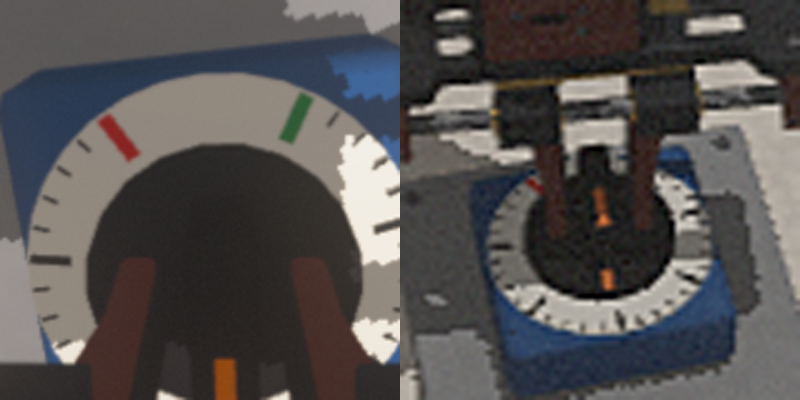

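Call:
drive_tool:
  deltas:
    - [[0, 0, 0], [0, 0, 0.05], 2.6]
    - [[0, 0, 0], [0, 0, 0.05], 2.6]

```text
clock: 11.62
ee_pos: [0.5528, -0.0225, 0.072]
eef_rot: [[-0.91, 0.414, -0.0], [0.414, 0.91, -0.0], [0.0, -0.0, -1.0]]
wrist_force: [0.0, -0.1, -0.4]
gripper_width: 0.0262
grasp_force: 0.0
```

Call:
drive_tool:
  deltas:
    - [[0, 0, 0], [0, 0, 0.05], 2.6]
    - [[0, 0, 0], [0, 0, 0.05], 2.6]

```text
clock: 11.88
ee_pos: [0.5528, -0.0225, 0.0715]
eef_rot: [[-0.91, 0.414, -0.0], [0.414, 0.91, -0.0], [0.0, -0.0, -1.0]]
wrist_force: [0.6, 0.5, -0.4]
gripper_width: 0.0263
grasp_force: 0.0
```

Call:
drive_tool:
  deltas:
    - [[0, 0, 0], [0, 0, 0.05], 2.6]
    - [[0, 0, 0], [0, 0, 0.05], 2.6]

```text
clock: 12.12
ee_pos: [0.5528, -0.0225, 0.071]
eef_rot: [[-0.91, 0.414, -0.0], [0.414, 0.91, -0.0], [0.0, -0.0, -1.0]]
wrist_force: [-0.3, 0.2, 0.4]
gripper_width: 0.026
grasp_force: 0.0
```

Call:
drive_tool:
  deltas:
    - [[0, 0, 0], [0, 0, 0.05], 2.6]
    - [[0, 0, 0], [0, 0, 0.05], 2.6]

```text
clock: 12.38
ee_pos: [0.5528, -0.0225, 0.0705]
eef_rot: [[-0.91, 0.414, -0.0], [0.414, 0.91, -0.0], [0.0, -0.0, -1.0]]
wrist_force: [-0.1, -0.3, 0.3]
gripper_width: 0.0261
grasp_force: 0.0
```

Call:
drive_tool:
  deltas:
    - [[0, 0, 0], [0, 0, 0.05], 2.6]
    - [[0, 0, 0], [0, 0, 0.05], 2.6]

```text
clock: 12.62
ee_pos: [0.5528, -0.0225, 0.07]
eef_rot: [[-0.91, 0.414, -0.0], [0.414, 0.91, -0.0], [0.0, -0.0, -1.0]]
wrist_force: [0.5, 0.6, 0.8]
gripper_width: 0.0256
grasp_force: 0.0
```

```bash
python3 look.py w5 .066 | grep -E 'q|red|green'; python3 - <<'E'
from h import *
p=camera_params('wrist'); q=[]
for n,im in (('w4',cv2.imread('pics/w4.png')),('w5',cv2.imread('pics/w5.png'))):
    g=im.max(2)[186:262,215:345]; d=((g<45)).astype(np.uint8); rows=[(r+186,np.nonzero(d[r])[0][[0,-1]]+215) for r in (44,50,56)]
    print(n,rows)
R=cv2.Rodrigues(np.array(p['rvec']))[0];t=np.array(p['tvec']).ravel()
e=get_state()['ee_pos']; print('tcp in cam',R@e+t)
for k in (.0,.005,.01): print(k,[proj(p,[.5528+.033*np.cos(a),-.0225+.033*np.sin(a),e[2]+k]).round(1).tolist() for a in np.radians([62+3,242+3,152+3])])
E
```

```text
q [ 0.458  0.536 -0.682  1.926  0.449  0.835  0.68 ] ee [ 0.5528 -0.0225  0.07  ] F [0.5 0.6 0.8] T [ 0.09 -0.13  0.04]
red 110 [236.5 195.8] [ 0.5132 -0.0332  0.066 ]
green 88 [308.5 187.9] [0.5265 0.0079 0.066 ]
w4 [(230, array([232, 297])), (236, array([230, 301])), (242, array([228, 306]))]
w5 [(230, array([231, 299])), (236, array([233, 298])), (242, array([227, 300]))]
tcp in cam [0.00070725 0.02262854 0.19625963]
0.0 [[333.9, 248.1], [226.3, 247.1], [280.8, 195.2]]
0.005 [[335.2, 251.3], [225.0, 250.3], [280.8, 197.2]]
0.01 [[336.6, 254.7], [223.7, 253.7], [280.8, 199.3]]
```

```bash
python3 - <<'E'
from h import *
p=camera_params('scene'); e=np.array([.5528,-.0225,.0725]); y=np.array([.414,.91,0]);x=np.array([-.91,.414,0])
for z in (.0725,.0775,.0825): 
  print(z,'tips in crop3 px',[((proj(p,[*(e+s*y*d)[:2],z])-[210,160])*5+[400,0]).round(0).tolist() for s in(1,-1) for d in(.013,.0265)])
  print('  skirt centre',((proj(p,[*e[:2],z])-[210,160])*5+[400,0]).round(0), 'front/back',[((proj(p,[*(e+s*x*.033)[:2],z])-[210,160])*5+[400,0]).round(0).tolist() for s in(1,-1)],'lr',[((proj(p,[*(e+s*y*.033)[:2],z])-[210,160])*5+[400,0]).round(0).tolist() for s in(1,-1)])
E
```

```text
0.0725 tips in crop3 px [[626.0, 240.0], [657.0, 238.0], [565.0, 246.0], [534.0, 249.0]]
  skirt centre [595. 243.] front/back [[588.0, 184.0], [603.0, 304.0]] lr [[672.0, 236.0], [519.0, 250.0]]
0.0775 tips in crop3 px [[625.0, 233.0], [657.0, 230.0], [565.0, 239.0], [533.0, 242.0]]
  skirt centre [595. 236.] front/back [[588.0, 177.0], [602.0, 297.0]] lr [[672.0, 229.0], [518.0, 243.0]]
0.0825 tips in crop3 px [[625.0, 226.0], [656.0, 223.0], [564.0, 231.0], [533.0, 234.0]]
  skirt centre [595. 229.] front/back [[588.0, 170.0], [602.0, 290.0]] lr [[672.0, 222.0], [517.0, 236.0]]
```

Measured against the tips in the same picture, the skirt is within about 2 mm of tip height. I'll go down more carefully.

Call:
drive_tool:
  deltas:
    - [[0, 0, 0], [0, 0, 0.05], 2.6]
    - [[0, 0, 0], [0, 0, 0.05], 2.6]

```text
clock: 12.92
ee_pos: [0.5527, -0.0225, 0.0695]
eef_rot: [[-0.91, 0.414, -0.0], [0.414, 0.91, -0.0], [0.0, -0.0, -1.0]]
wrist_force: [0.1, -0.5, -0.0]
gripper_width: 0.0263
grasp_force: 0.0
```

Call:
drive_tool:
  deltas:
    - [[0, 0, 0], [0, 0, 0.05], 2.6]
    - [[0, 0, 0], [0, 0, 0.05], 2.6]

```text
clock: 13.18
ee_pos: [0.5528, -0.0225, 0.069]
eef_rot: [[-0.91, 0.414, -0.0], [0.414, 0.91, 0.0], [0.0, -0.0, -1.0]]
wrist_force: [-0.2, 0.2, -0.8]
gripper_width: 0.0262
grasp_force: 0.0
```

```bash
python3 - <<'E'
from h import *
w=get_image('wrist'); s=get_image('scene')
f=lambda a:np.clip(255*(a/255.)**.5,0,255).astype(np.uint8)
cv2.imwrite('pics/c4.png',np.hstack([cv2.resize(f(w[185:325,210:350]),(400,560),interpolation=cv2.INTER_CUBIC)[:, :],cv2.resize(f(s[176:232,230:270]),(400,560),interpolation=cv2.INTER_CUBIC)]))
E
```

```text
(no output)
```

View pics/c4.png

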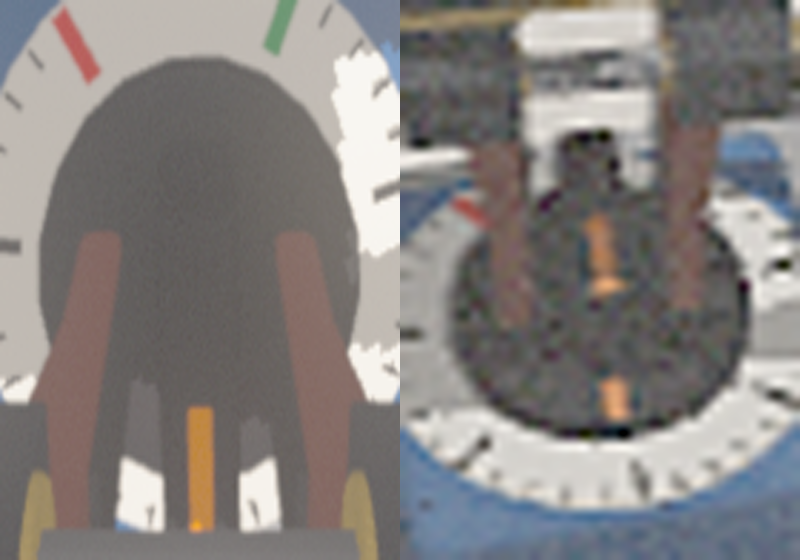

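The fingertips are close over the skirt and astride the bar, and both views agree. There's still no contact, so I'll close on the bar here and see what the force does.

Call:
drive_tool:
  deltas:
    - [[0, 0, 0], [0, 0, 0], 1.9]
    - [[0, 0, 0], [0, 0, 0], 1.9]
  grip_force: 5

```text
clock: 13.52
ee_pos: [0.5528, -0.0225, 0.0691]
eef_rot: [[-0.91, 0.414, 0.0], [0.414, 0.91, -0.0], [-0.0, -0.0, -1.0]]
wrist_force: [0.2, -0.4, 0.8]
gripper_width: 0.0192
grasp_force: 0.0
```

Call:
drive_tool:
  deltas:
    - [[0, 0, 0], [0, 0, 0], 1.2]
    - [[0, 0, 0], [0, 0, 0], 1.2]
    - [[0, 0, 0], [0, 0, 0], 1.2]
  grip_force: 5

```text
clock: 13.9
ee_pos: [0.5529, -0.0224, 0.0691]
eef_rot: [[-0.91, 0.414, 0.0], [0.414, 0.91, 0.0], [-0.0, 0.0, -1.0]]
wrist_force: [0.1, 0.4, -0.3]
gripper_width: 0.0141
grasp_force: 5.0
```

Call:
drive_tool:
  deltas:
    - [[0, 0, 0], [0, 0, 0.05], 1.2]
    - [[0, 0, 0], [0, 0, 0.05], 1.2]

```text
clock: 14.15
ee_pos: [0.553, -0.0224, 0.069]
eef_rot: [[-0.91, 0.414, 0.0], [0.414, 0.91, -0.0], [-0.0, -0.0, -1.0]]
wrist_force: [-1.6, -0.6, 4.2]
gripper_width: 0.014
grasp_force: 5.0
```

Call:
drive_tool:
  deltas:
    - [[0, 0, 0], [0, 0, 0.05], 1.2]
    - [[0, 0, 0], [0, 0, 0.05], 1.2]

```text
clock: 14.4
ee_pos: [0.5531, -0.0225, 0.0687]
eef_rot: [[-0.91, 0.414, 0.001], [0.414, 0.91, -0.0], [-0.001, -0.0, -1.0]]
wrist_force: [-1.0, -0.4, 6.8]
gripper_width: 0.0141
grasp_force: 5.0
```

Call:
drive_tool:
  deltas:
    - [[0, 0, 0], [0, 0, 0.05], 1.2]
    - [[0, 0, 0], [0, 0, 0.05], 1.2]

```text
clock: 14.65
ee_pos: [0.5533, -0.0226, 0.0683]
eef_rot: [[-0.91, 0.414, 0.001], [0.414, 0.91, -0.0], [-0.001, -0.0, -1.0]]
wrist_force: [-2.3, -0.7, 7.6]
gripper_width: 0.0138
grasp_force: 5.0
```

Call:
drive_tool:
  deltas:
    - [[0, 0, 0], [0, 0, 0.05], 1.2]
    - [[0, 0, 0], [0, 0, 0.05], 1.2]

```text
clock: 14.9
ee_pos: [0.5534, -0.0227, 0.0679]
eef_rot: [[-0.91, 0.414, 0.001], [0.414, 0.91, -0.001], [-0.001, -0.0, -1.0]]
wrist_force: [-1.3, -0.7, 6.9]
gripper_width: 0.0144
grasp_force: 5.0
```

Call:
drive_tool:
  deltas:
    - [[0, 0, 0], [0, 0, 0.0], 1.0]
    - [[0, 0, 0], [0, 0, 0.0], 1.0]
    - [[0, 0, 0], [0, 0, 0.05], 1.0]
    - [[0, 0, 0], [0, 0, 0.05], 1.0]
  grip_force: 45

```text
clock: 15.4
ee_pos: [0.5534, -0.0226, 0.0678]
eef_rot: [[-0.91, 0.414, 0.001], [0.414, 0.91, -0.001], [-0.001, -0.0, -1.0]]
wrist_force: [-3.5, -0.3, 12.5]
gripper_width: 0.0134
grasp_force: 45.0
```

Call:
drive_tool:
  deltas:
    - [[0, 0, 0], [0, 0, 0.03], 1.0]
    - [[0, 0, 0], [0, 0, 0.03], 1.0]

```text
clock: 15.65
ee_pos: [0.5535, -0.0226, 0.0678]
eef_rot: [[-0.91, 0.414, 0.001], [0.414, 0.91, -0.001], [-0.002, -0.001, -1.0]]
wrist_force: [-4.2, -0.5, 15.1]
gripper_width: 0.0135
grasp_force: 45.0
```

Call:
drive_tool:
  deltas:
    - [[0, 0, 0.1], [0, 0, 0], 1.0]
    - [[0, 0, 0.2], [0, 0, 0], 1.0]
    - [[0, 0, 0.3], [0, 0, 0], 1.0]

```text
clock: 16.02
ee_pos: [0.5534, -0.0227, 0.0678]
eef_rot: [[-0.745, 0.667, 0.001], [0.667, 0.745, -0.001], [-0.002, -0.0, -1.0]]
wrist_force: [-4.2, -0.6, 13.6]
gripper_width: 0.0139
grasp_force: 45.0
```

```bash
python3 look.py w6 .069 | grep -E 'q|red|green' ; python3 -c "
from h import *
p=camera_params('wrist');print(0)"
```

```text
q [ 0.403  0.52  -0.608  1.93   0.404  0.813  0.415] ee [ 0.5534 -0.0227  0.0678] F [-4.2 -0.6 13.6] T [-0.22  0.87  0.23]
red 104 [221.3 209.5] [ 0.5121 -0.0323  0.069 ]
green 89 [288.1 182.1] [0.526  0.0078 0.069 ]
0
```

The timer stayed put and the knob is turning (0.23 N m). I'll continue.

Call:
drive_tool:
  deltas:
    - [[0, 0, 0.15], [0, 0, 0], 1.0]
    - [[0, 0, 0.3], [0, 0, 0], 1.0]
    - [[0, 0, 0.45], [0, 0, 0], 1.0]
    - [[0, 0, 0.6], [0, 0, 0], 1.0]
    - [[0, 0, 0.75], [0, 0, 0], 1.0]

```text
clock: 16.7
ee_pos: [0.5531, -0.0229, 0.0678]
eef_rot: [[-0.089, 0.996, 0.001], [0.996, 0.089, -0.001], [-0.001, 0.001, -1.0]]
wrist_force: [-3.9, -1.0, 15.0]
gripper_width: 0.0135
grasp_force: 45.0
```

```bash
python3 look.py w7 .069 | grep -E 'q|red|green'
```

```text
q [ 0.268  0.484 -0.431  1.94   0.283  0.776 -0.233] ee [ 0.5531 -0.0229  0.0678] F [-3.9 -1.  15. ] T [-0.32  1.06  0.25]
red 100 [210.  256.5] [ 0.511  -0.0329  0.069 ]
green 76 [235.8 195.3] [0.5249 0.0072 0.069 ]
```

Call:
drive_tool:
  deltas:
    - [[0, 0, 0.15], [0, 0, 0], 1.0]
    - [[0, 0, 0.3], [0, 0, 0], 1.0]
    - [[0, 0, 0.45], [0, 0, 0], 1.0]
    - [[0, 0, 0.6], [0, 0, 0], 1.0]
    - [[0, 0, 0.75], [0, 0, 0], 1.0]

```text
clock: 17.38
ee_pos: [0.5529, -0.0228, 0.0678]
eef_rot: [[0.613, 0.79, 0.0], [0.79, -0.613, -0.001], [-0.001, 0.001, -1.0]]
wrist_force: [-4.6, -1.2, 16.2]
gripper_width: 0.0134
grasp_force: 45.0
```

```bash
python3 look.py w8 .069 | grep -E 'q|red|green'
```

```text
q [ 0.128  0.46  -0.252  1.95   0.164  0.751 -0.88 ] ee [ 0.5529 -0.0228  0.0678] F [-4.6 -1.2 16.2] T [-0.14  1.19  0.26]
green 79 [209.9 237.6] [0.5237 0.0076 0.069 ]
```

Call:
drive_tool:
  deltas:
    - [[0, 0, 0.15], [0, 0, 0], 1.0]
    - [[0, 0, 0.3], [0, 0, 0], 1.0]
    - [[0, 0, 0.45], [0, 0, 0], 1.0]
    - [[0, 0, 0.6], [0, 0, 0], 1.0]
    - [[0, 0, 0.75], [0, 0, 0], 1.0]

```text
clock: 18.05
ee_pos: [0.5527, -0.0226, 0.0678]
eef_rot: [[0.987, 0.16, 0.0], [0.16, -0.987, -0.0], [-0.0, 0.0, -1.0]]
wrist_force: [-5.4, 0.4, 16.6]
gripper_width: 0.0141
grasp_force: 45.0
```

```bash
python3 look.py w9 .069 | grep -E 'q|red|green|skirt'; python3 - <<'E'
from h import *
w=cv2.imread('pics/w9.png'); s=get_image('scene'); t=get_image('top')
cv2.imwrite('pics/t9.png',t); cv2.imwrite('pics/s9.png',s)
f=lambda a:np.clip(255*(a/255.)**.6,0,255).astype(np.uint8)
cv2.imwrite('pics/c5.png',np.hstack([cv2.resize(f(w[150:350,180:380]),(400,400)),cv2.resize(f(s[176:232,222:278]),(400,400),interpolation=cv2.INTER_CUBIC)]))
E
```

```text
q [-0.016  0.449 -0.071  1.96   0.046  0.734 -1.524] ee [ 0.5527 -0.0226  0.0678] F [-5.4  0.4 16.6] T [-0.02  1.35  0.25]
red 12 [543.6 280.4] [ 0.5564 -0.2012  0.069 ]
green 54 [223.7 281.6] [0.5243 0.0076 0.069 ]
orange@skirt 1744 [304.2  24.5] [ 0.6739 -0.016   0.078 ]
orange@skirt 268 [279.  302.4] [ 0.5207 -0.0284  0.078 ]
orange@skirt 347 [245.6 334.4] [ 0.494  -0.0112  0.078 ]
orange@skirt 349 [312.2 333.9] [ 0.5012 -0.053   0.078 ]
orange@skirt 4501 [278.4 391.4] [ 0.4509 -0.0394  0.078 ]
```

View pics/c5.png

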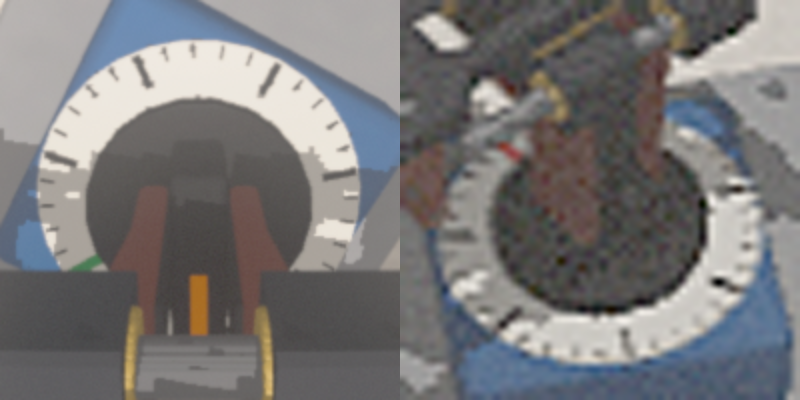

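The wrist view shows the bar gripped squarely and the orange line pointing down the picture, which puts the pointer at about 30.2 min. The timer hasn't moved. I'll go about 0.2 rad further, then back.

Call:
drive_tool:
  deltas:
    - [[0, 0, 0.1], [0, 0, 0], 1.0]
    - [[0, 0, 0.2], [0, 0, 0], 1.0]
    - [[0, 0, 0.2], [0, 0, 0], 1.0]
    - [[0, 0, 0.2], [0, 0, 0], 1.0]

```text
clock: 18.7
ee_pos: [0.5527, -0.0225, 0.0678]
eef_rot: [[0.999, -0.036, -0.0], [-0.036, -0.999, 0.0], [-0.0, -0.0, -1.0]]
wrist_force: [-5.7, 0.3, 16.6]
gripper_width: 0.0139
grasp_force: 45.0
```

Call:
drive_tool:
  deltas:
    - [[0, 0, -0.15], [0, 0, 0], 1.0]
    - [[0, 0, -0.3], [0, 0, 0], 1.0]
    - [[0, 0, -0.45], [0, 0, 0], 1.0]
    - [[0, 0, -0.6], [0, 0, 0], 1.0]

```text
clock: 19.2
ee_pos: [0.5528, -0.0227, 0.0678]
eef_rot: [[0.843, 0.538, 0.0], [0.538, -0.843, -0.0], [-0.0, 0.0, -1.0]]
wrist_force: [-4.5, -0.2, 16.5]
gripper_width: 0.0138
grasp_force: 45.0
```

Call:
drive_tool:
  deltas:
    - [[0, 0, -0.15], [0, 0, 0], 1.0]
    - [[0, 0, -0.3], [0, 0, 0], 1.0]
    - [[0, 0, -0.45], [0, 0, 0], 1.0]
    - [[0, 0, -0.51], [0, 0, 0], 1.0]
    - [[0, 0, -0.51], [0, 0, 0], 1.0]

```text
clock: 19.82
ee_pos: [0.553, -0.0228, 0.0678]
eef_rot: [[0.476, 0.879, 0.0], [0.879, -0.476, -0.001], [-0.0, 0.001, -1.0]]
wrist_force: [-4.9, -0.7, 15.4]
gripper_width: 0.0137
grasp_force: 45.0
```

```bash
python3 look.py w10 .069 | grep -E 'q|red|green'
```

```text
q [ 0.16   0.465 -0.293  1.947  0.19   0.756 -0.738] ee [ 0.553  -0.0228  0.0678] F [-4.9 -0.7 15.4] T [-0.19  1.25  0.03]
green 77 [212.6 227.2] [0.5241 0.0073 0.069 ]
```

Call:
drive_tool:
  deltas:
    - [[0, 0, 0], [0, 0, -0.05], 1.0]
    - [[0, 0, 0], [0, 0, -0.1], 1.0]
    - [[0, 0, 0], [0, 0, -0.1], 1.0]

```text
clock: 20.25
ee_pos: [0.5529, -0.0228, 0.0678]
eef_rot: [[0.476, 0.879, 0.0], [0.879, -0.476, -0.001], [-0.0, 0.0, -1.0]]
wrist_force: [-1.9, -1.4, 7.0]
gripper_width: 0.0139
grasp_force: 45.0
```

Call:
drive_tool:
  deltas:
    - [[0, 0, 0], [0, 0, 0], 1.4]
    - [[0, 0, 0], [0, 0, 0], 2.0]
    - [[0, 0, 0], [0, 0, 0], 2.6]
    - [[0, 0, 0], [0, 0, 0], 2.8]
  grip_force: 5

```text
clock: 20.75
ee_pos: [0.5527, -0.0225, 0.067]
eef_rot: [[0.476, 0.879, -0.0], [0.879, -0.476, 0.0], [-0.0, -0.0, -1.0]]
wrist_force: [-0.5, -0.2, 1.2]
gripper_width: 0.0277
grasp_force: 0.0
```

Call:
drive_tool:
  deltas:
    - [[0, 0, 0], [0, 0, -1], 2.8]
    - [[0, 0, 0], [0, 0, -3], 2.8]
    - [[0, 0, 0], [0, 0, -6], 2.8]
    - [[0, 0, 0], [0, 0, -10], 2.8]
    - [[0, 0, 0], [0, 0, -14], 2.8]

```text
clock: 21.38
ee_pos: [0.5527, -0.0224, 0.2092]
eef_rot: [[0.476, 0.88, 0.0], [0.88, -0.476, 0.0], [0.0, 0.0, -1.0]]
wrist_force: [0.4, -0.1, 0.5]
gripper_width: 0.0278
grasp_force: 0.0
```

```bash
python3 look.py w11 .070 | grep -E 'q|red|green'; python3 - <<'E'
from h import *
im=cv2.imread('pics/w11.png'); p=camera_params('wrist'); u,v=proj(p,[.5529,-.0228,.07]).astype(int); print(u,v)
y0=max(v-85,0);x0=max(u-85,0); a=im[y0:y0+170,x0:x0+170]; print(x0,y0)
cv2.imwrite('pics/c6.png',cv2.resize(a,None,fx=3.4,fy=3.4,interpolation=cv2.INTER_CUBIC))
cv2.imwrite('pics/t11.png',get_image('top'))
E
```

```text
q [ 0.196  0.291 -0.326  1.825  0.107  1.042 -0.666] ee [ 0.5527 -0.0224  0.2092] F [ 0.4 -0.1  0.5] T [ 0.07 -0.07 -0.04]
red 15 [92.  2.] [0.4879 0.2202 0.07  ]
red 22 [248.5 220. ] [ 0.5112 -0.0317  0.07  ]
green 42 [126.8  21.5] [0.5071 0.1889 0.07  ]
green 31 [527.2 150.3] [ 0.8011 -0.1028  0.07  ]
green 23 [240.3 181.5] [0.5243 0.008  0.07  ]
275 195
190 110
```

View pics/c6.png

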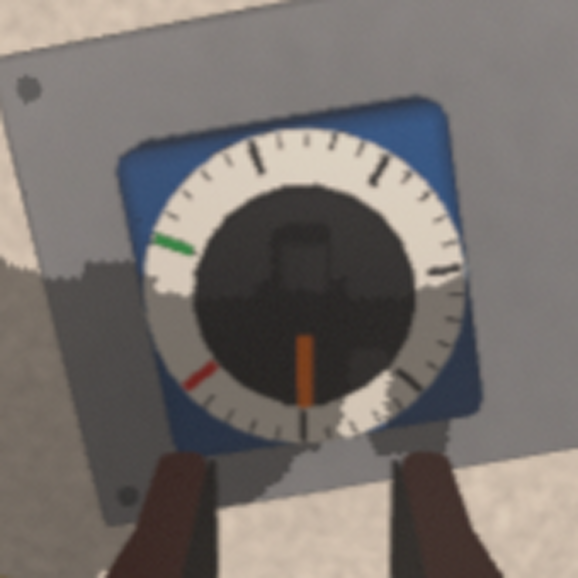

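The pointer line at (305,405) sits on the long tick just before red, (303,425), which is 25 min. The timer is square on the plate, its ticks are where they were, and the gripper is clear.

```bash
python3 -c "
from plant import r; print(r.sign_off())"
```

```text
the job is handed in; nothing more can be done
None
```

I turned the timer past the red 30-minute mark to about 31 minutes, then back to 25, and handed the job in. In the last picture the pointer is on the 25 tick, the timer is square and in place, and the gripper is clear; I steered clear of the weight, filter and screwdriver but didn't re-measure them, and the hand-in returned no verdict.

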